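# Bead box into the push-latch drawer

## Robot

A 7-joint arm with a two-finger parallel gripper is mounted at the origin on the work surface. World frame = base frame: x ahead of the robot, y to its left, z up, the work surface at z = 0. Lengths are in m, angles in rad, forces in N, time in s.
With the tool pointing down it reaches from about 0.425 to 0.925 m from the base axis. Payload 6.8 kg.
Tool frame: the origin (TCP) lies midway between the tips of the shut fingers; the grasp point (between the pads) lies r.grasp_offset behind it (r.grasp_offset is the distance from the TCP to the grasp point, in m); z points along the fingers, y is the direction in which the jaws open and shut (so a half turn about z gives the same grasp; the last joint's range is limited). The gripper opens to 85 mm and grips with 20 to 120 N. Pads are 22 mm wide; open, the fingers measure 114 mm over their backs; the gripper's body (76 mm by 85 mm) begins 54 mm behind the grasp point. The pads swing forward as they close: fully open they stand 13 mm farther back than shut.
Start: joints at [1.158, 0.477, 0.022, 1.555, -0.011, 1.109, -0.083], TCP at [0.203, -0.644, 0.231] pointing down, gripper open.
Joint ranges: [-2.96, 2.96], [-0.34, 2.1], [-1.41, 1.46], [0.24, 2.44], [-1.37, 4.51], [0.17, 1.92], [-2.96, 2.96]. Speed limits (rad/s): [2.39, 2.39, 3.14, 3.14, 3.14, 3.14, 3.14].

## Interface

Orientations are given as a rotation vector (axis times angle).
In Python, from bench import r gives the robot as it stands. The module is installed in compiled form; this text tells all that it offers.
- The arm moves only by the tool send_rows, never from a script. Its argument "moves" is one flat list of numbers, 4 for each row, row after row: the shift along the tool's x, y, z in mm, then the turn about the tool's z in degrees. A call has 1 to 8 rows; each row is the pose to reach, as a shift and turn from the pose commanded when the call began, along the tool's axes at that moment; what a row does not reach only later rows make up. A row lasts 1/8 s, in which the tool goes at most 62.5 mm and 10.7 degrees, less where a joint would pass 70% of its speed; a pose out of reach is approached as far as the arm can. A call with a gripper value outside its range is refused whole. "hand" is the closure, from 0 (fully open) to 1 (shut), set as the call begins (left out, the last holds). The fingers move at their own pace and stop on an object; "newtons" is the grip in N (left out, the last holds). Time passes only in rows, so rows that repeat a pose let the fingers close. It gives the time, the measured TCP pose, the force and the opening at its end, in the units of the state.
- r.get_obs(): the state, without advancing time (a new reading comes with each control period).
- r.grab_frame(name): name is "side" or "top"; returns a dict with "img" (384x512x3 uint8, red, green, blue), "mtx" (3x3 intrinsics, pixels), "world_to_cam" (4x4, takes a point from world to camera coordinates). Camera axes: x right, y up, looking along -z (the intrinsics and any distortion apply to the point x, -y, -z); pixel columns grow to the right and rows downward; lengths in m; the calibration is good to about 2 mm. A picture is of the moment at which its call begins. There is no depth.
- r.hand_in(): hands the job in, once; it reports no verdict.
The state is a dict: "clock": time; "joints": joint angles; "qvel": joint speeds; "tau": joint torques, N m; "tcp_pos": TCP position; "orientation": TCP orientation; "contact_force": force on the tool from outside, world axes, zero at the start; "moment": the same for the moment, N m; "grip_width": finger opening in m.
Only numpy, scipy, OpenCV 4.12 (cv2) and the standard library are available. Lean on these libraries where they do the work, as an engineer would, in place of code of your own. Each camera call takes 0.05 s, during which the arm holds its last target.

## Task

Put the closed bead box back, level, in the front well of the open drawer, then press the drawer gently in until its push-push latch catches. Let go and make sure it really stays shut; do not drop the box in or ram the drawer hard against its stop, and leave the other things on the table where they are.

Things in the scene. Friction and masses are not known exactly. Their poses are not given: they have to be found in the camera images.
- unit: Small plywood drawer unit fixed on the table: carcass 216 deep (x) x 174 wide (y) x 150 high, two handleless drawers one above the other with white fronts; the lower one is shut and not part of the job. Origin: centre of its underside; x points from front to back (the way drawers are pushed in), z up. Its front edge is at x = -108 mm, the underside of its top panel 140 mm above the table.
- drawer: The upper drawer, pulled out some 112 to 130 mm at first; slides along the unit's x only, about 1 N friction. Origin: centre of the floor (upper side) of its front well, 88 mm above the table; axes as the unit's; when latched, at x = -67 to -82 mm in the unit's frame. The well is 96 (x) x 130 (y) mm inside, open above while the drawer is out; its side and rear walls are 30 mm high, 6 mm thick.
- drawer_front (a point): Middle of the upper drawer's front, a flat white panel 12 mm thick, 174 wide, 71 high: this point is on its outer face, where to press, 60 mm ahead of the drawer's origin and 30 mm above the well's floor. The panel reaches 39 mm below and 32 mm above it. It overlaps the carcass and never enters it; latched, a gap of 7 to 22 mm stays behind it.
- latch_point (a point): Where the point drawer_front rests when latched, if the latch is set at its mean depth; but it is screwed on through slots, and its unknown setting shifts this up to 7 mm in or out. Some 30 mm before it a spring begins to push back, 4 N rising to 9 N. Some 5 to 6 mm beyond the resting place is a stiff rubber buffer (12 N/mm): press onto it with 13 to 16 N; over 20 N breaks the latch. Axes as the unit's.
- latch_pin (a point): The push-push latch's pin inside the back of the unit (not seen). Pressed onto the buffer and let go, the drawer springs back 5 to 6 mm and is held by the pin. Pressed less than some 4.5 mm beyond its resting place, it is not caught and comes out by about 30 mm when let go. A second full push on a latched drawer frees it: it comes out likewise.
- bead_box: Closed grey bead box with a clear lid and beads in eight compartments below it, 90 mm (x) x 124 mm (y) x 28 mm high, about 0.3 kg, with a grey carrying rib standing on the lid: 54 mm long (along x), 12 mm thick (y), 16 mm high, in the middle, its top 44 mm above the underside. Origin: centre of the underside. It may go in the well either way round, lying flat on its floor, with 3 mm to spare on each side.
- paint_bottle: White plastic squeeze bottle of paint, 60 mm across, 150 mm high. A bystander. Origin: centre of its underside.
- pigment_jar: Small jar with a black cap, 62 mm across, 75 mm high. A bystander. Origin: centre of its underside.
- mixing_bowl: Blue plastic mixing bowl, 150 mm across, 70 mm high. A bystander. Origin: centre of its underside.

How it is judged:
On the way, in this order (a step that is already met when the one before it is completed fails the run):
1. the bead box lies flat in the drawer's front well, let go (x of bead_box in the frame of drawer between -0.006 and 0.006 m and y of bead_box in the frame of drawer between -0.006 and 0.006 m and z of bead_box in the frame of drawer between -0.003 and 0.004 m and angle between bead_box's own z axis and vertical below 0.05 rad and contact force between the fingers and bead_box below 0.1 N), for 0.3 s.
2. the drawer is shut with nothing pressing on it: the latch holds it (x of drawer in the frame of unit above -0.087 m and contact force between each of the fingers, the arm and drawer below 0.1 N), for 0.5 s.
At the end, for the whole second after the job is handed in: The drawer is held shut by its latch, untouched and at rest (its origin less than 87 mm ahead of the unit's origin, along the unit's x; unlatched it comes to rest more than 97 mm ahead), and the bead box lies flat on the floor of its front well, within 6 mm of the middle (all of step 2 and x of bead_box in the frame of drawer between -0.006 and 0.006 m and y of bead_box in the frame of drawer between -0.006 and 0.006 m and z of bead_box in the frame of drawer between -0.003 and 0.004 m and angle between bead_box's own z axis and vertical below 0.05 rad and linear speed of each of drawer, bead_box below 0.01 m/s).
It fails at once if the robot presses on the drawer with more than 20 N (contact force between any of the fingers, the arm and drawer above 20 N).
It fails at once if the bead box is dropped or rammed into the drawer (more than 45 N between them) (contact force between bead_box and drawer above 45 N).
It fails at once if the bead box is tipped by more than 0.5 rad, which would mix the beads (angle between bead_box's own z axis and vertical above 0.5 rad).
It fails at once if a bystander is pushed more than 30 mm or knocked over (distance of any of paint_bottle, pigment_jar, mixing_bowl from where it was at the start of the episode above 0.03 m or angle between any of paint_bottle, pigment_jar, mixing_bowl's own z axis and vertical above 0.4 rad).
It also fails if it takes over 67 s, if anything falls off the work surface, if the arm or the gripper's body presses on something with over 40 N, if the wrist force passes 120 N, or if a joint passes its speed limit or range.

## Working session

There is one attempt and no reset: what is moved stays moved. The work goes in short steps, Python scripts to look and compute and a tool call to move; the robot and the scene stay as the last step left them, time stands still between calls to the robot, and variables do not carry over. Pictures are saved under pics/ and viewed, and the job is handed in when it is done.

Besides the shell and the picture viewer there is one more tool, called after "Emit:" as name(argument=value, ...) on one line, values as JSON. send_rows: Moves the arm, as the interface text tells. Its arguments: {"type":"object","properties":{"moves":{"type":"array"},"hand":{"type":"number"},"newtons":{"type":"number"}},"required":["moves"]}

```bash
mkdir -p pics; python3 - <<'E'
from bench import r
import cv2,numpy as np
o=r.get_obs(); print(o, r.grasp_offset)
for n in ("side","top"):
    f=r.grab_frame(n); cv2.imwrite(f"pics/{n}0.png",f["img"][:,:,::-1]); print(f["mtx"],f["world_to_cam"],[k for k in f])
E
```

```text
{'clock': 0.0, 'joints': array([ 1.15792662,  0.4777633 ,  0.02235316,  1.55647382, -0.01148829,
        1.10933891, -0.08309827]), 'qvel': array([-0.00056753, -0.0013567 , -0.00044734, -0.00163941, -0.00079692,
        0.00074387,  0.00011797]), 'tau': array([-6.44733768e-05, -5.96446860e+01,  1.60809215e+00, -2.81192744e+01,
        1.24498285e-02,  9.51150869e-03,  1.44157923e-05]), 'tcp_pos': array([ 0.20233767, -0.64331548,  0.23034124]), 'orientation': array([-3.10340066e+00, -4.76632134e-01,  6.79551644e-04]), 'contact_force': array([ 0.16758157,  0.59793143, -0.15178928]), 'moment': array([-0.01413686,  0.0371693 ,  0.00300834]), 'grip_width': 0.08546289354290214} 0.0187
[[421.90158184   0.         264.04044296]
 [  0.         421.90158184 190.94591186]
 [  0.           0.           1.        ]] [[-0.93753868 -0.34744135  0.0174854   0.59108805]
 [ 0.27075994 -0.69721637  0.66376079 -0.24294341]
 [-0.21842683  0.62703576  0.74774052 -0.93333779]
 [ 0.          0.          0.          1.        ]] ['img', 'mtx', 'world_to_cam']
[[383.4712843    0.         254.07183971]
 [  0.         383.4712843  185.42109929]
 [  0.           0.           1.        ]] [[ 0.00414489 -0.99990336  0.01326979 -0.00652082]
 [ 0.99661151  0.00522063  0.08208679 -0.63408893]
 [-0.08214814  0.01288459  0.99653684 -0.91938442]
 [ 0.          0.          0.          1.        ]] ['img', 'mtx', 'world_to_cam']
```

View pics/side0.png

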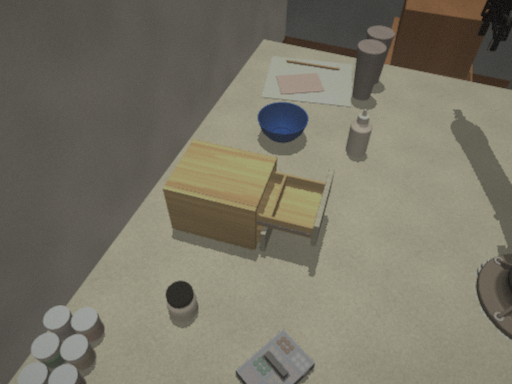

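View pics/top0.png

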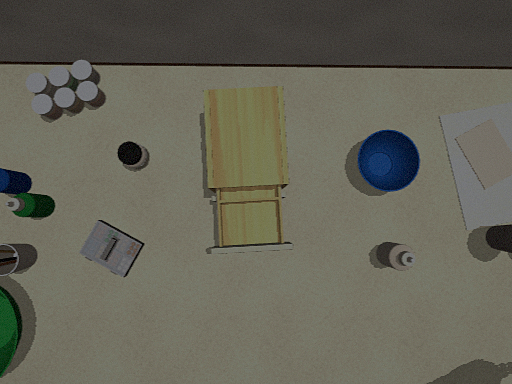

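The top view shows the box near (112,248), the unit at about (247,138) and the drawer front at about (250,247). The jar is at (130,154), the bowl at (389,160) and the bottle at (398,257). I'll zoom in on the box and the drawer.

```bash
python3 - <<'E'
import cv2
a=cv2.imread("pics/top0.png")
cv2.imwrite("pics/t_box.png",cv2.resize(a[210:290,70:155],None,fx=7,fy=7,interpolation=cv2.INTER_CUBIC))
cv2.imwrite("pics/t_dr.png",cv2.resize(a[80:260,195:300],None,fx=3.3,fy=3.3,interpolation=cv2.INTER_CUBIC))
b=cv2.imread("pics/side0.png")
cv2.imwrite("pics/s_dr.png",cv2.resize(b[140:260,160:345],None,fx=4,fy=4,interpolation=cv2.INTER_CUBIC))
cv2.imwrite("pics/s_box.png",cv2.resize(b[325:384,230:320],None,fx=7,fy=7,interpolation=cv2.INTER_CUBIC))
E
```

```text
(no output)
```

View pics/t_box.png

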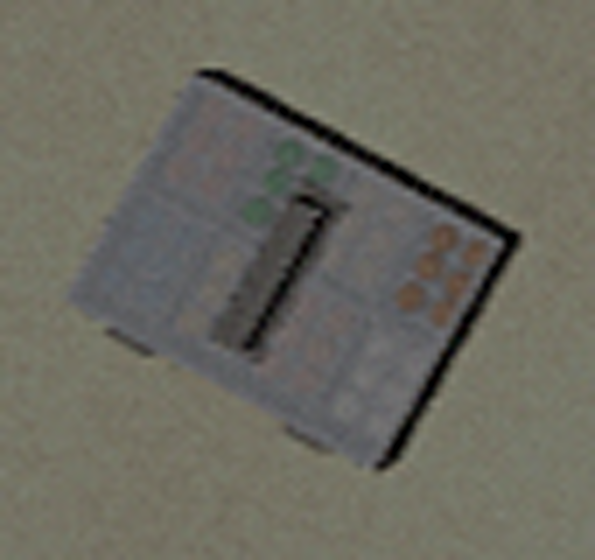

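View pics/t_dr.png

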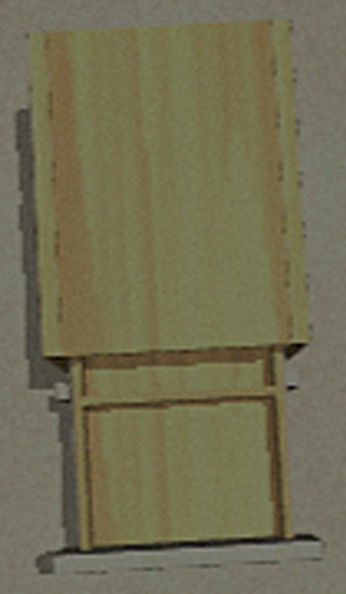

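View pics/s_dr.png

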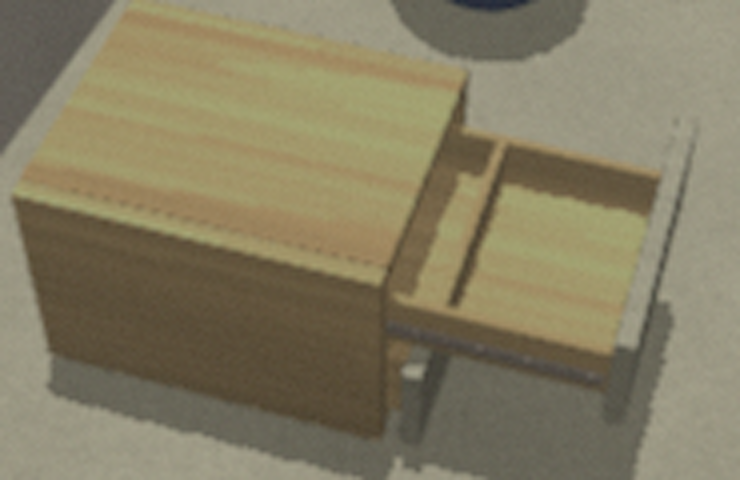

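View pics/s_box.png

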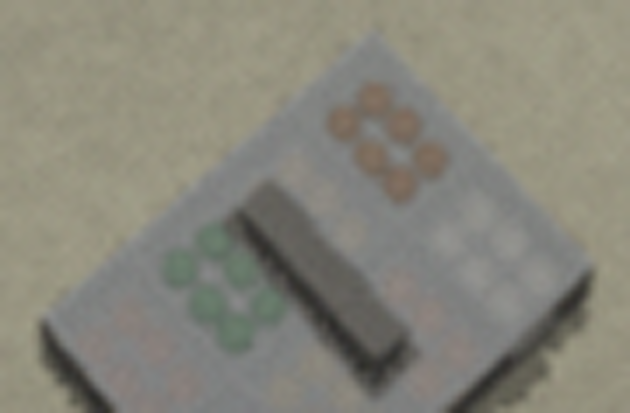

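```bash
cat > h.py <<'E'
import numpy as np, cv2, json
from bench import r
def grab(n,name=None):
    f=r.grab_frame(n)
    if name: cv2.imwrite(f"pics/{name}.png",f["img"][:,:,::-1])
    return f
def ray(f,uv):
    uv=np.atleast_2d(uv).astype(float);K=f["mtx"];T=f["world_to_cam"];R=T[:3,:3]
    d=np.c_[(uv[:,0]-K[0,2])/K[0,0],-(uv[:,1]-K[1,2])/K[1,1],-np.ones(len(uv))]
    return -R.T@T[:3,3], d@R
def plane(f,uv,z):
    c,d=ray(f,uv); return c+d*((z-c[2])/d[:,2])[:,None]
def proj(f,P):
    P=np.atleast_2d(P);T=f["world_to_cam"];q=P@T[:3,:3].T+T[:3,3];K=f["mtx"]
    return np.c_[K[0,0]*q[:,0]/-q[:,2]+K[0,2],K[1,1]*-q[:,1]/-q[:,2]+K[1,2]]
def rect(P):  # P Nx3 
    c,s,a=cv2.minAreaRect((P[:,:2]*1000).astype(np.float32)); return c,s,a
E
python3 - <<'E'
from h import *
f=grab("top");g=grab("side")
im=f["img"].astype(int)
def big(m,roi):
    z=np.zeros(m.shape,np.uint8);x0,y0,x1,y1=roi;z[y0:y1,x0:x1]=m[y0:y1,x0:x1]
    z=cv2.morphologyEx(z,cv2.MORPH_CLOSE,np.ones((3,3)))
    c=max(cv2.findContours(z,cv2.RETR_EXTERNAL,cv2.CHAIN_APPROX_NONE)[0],key=cv2.contourArea);return c[:,0,:]
# box lid: blue minus red
d=im[:,:,2]-im[:,:,0]
print("px", im[255,100],im[245,75],im[240,98],im[230,125])
m=(d>-4)&(im.sum(2)>150)
c=big(m.astype(np.uint8),(75,215,150,285)); print("lid",rect(plane(f,c,0.028)), cv2.minAreaRect(c.astype(np.float32)))
v=np.zeros_like(f["img"]);v[m]=255;cv2.imwrite("pics/m1.png",v[210:290,70:155])
# wood
print("wood",im[140,240],im[140,310],im[230,250],im[246,270])
hsv=cv2.cvtColor(f["img"],cv2.COLOR_RGB2HSV)
m=(hsv[:,:,1]>85)&(hsv[:,:,2]>80)
c=big(m.astype(np.uint8),(195,80,300,186)); print("top",rect(plane(f,c,0.15)),cv2.minAreaRect(c.astype(np.float32)))
v=np.zeros_like(f["img"]);v[m]=255
b=np.hstack([v[80:260,190:310],f["img"][80:260,190:310]]);cv2.imwrite("pics/m2.png",cv2.resize(b,None,fx=3,fy=3,interpolation=0)[:,:,::-1])
E
```

```text
px [95 91 91] [116 117 103] [95 95 99] [122 123 107]
lid ((479.305419921875, 344.11029052734375), (123.32914733886719, 91.68095397949219), 61.39066696166992) ((109.9461669921875, 248.46925354003906), (50.73019790649414, 38.822872161865234), 29.744882583618164)
wood [122 113  72] [119 120 102] [121 118  80] [124 124 110]
top ((729.7982177734375, 17.464622497558594), (217.84510803222656, 172.25), 3.464139699935913) ((245.46102905273438, 137.07960510253906), (99.17776489257812, 80.32366180419922), 87.0390625)
```

View pics/m2.png

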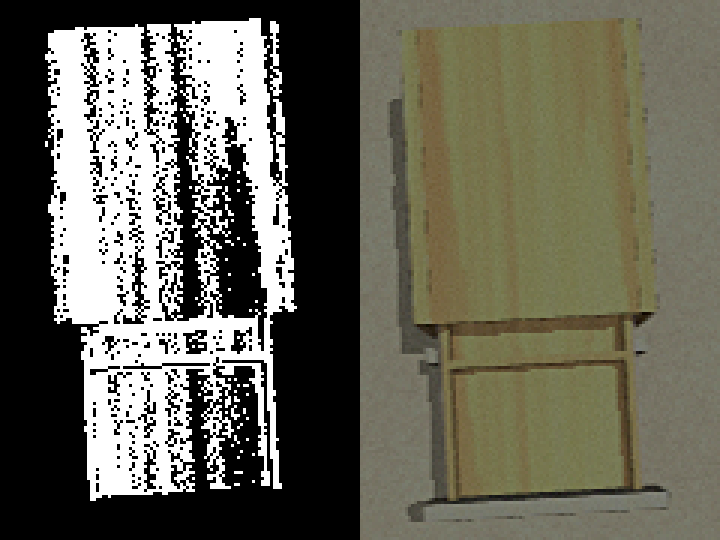

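```bash
python3 - <<'E'
from h import *
f=grab("top");g=grab("side")
a=f["img"];print(ray(f,[[0,0]])[0],ray(g,[[0,0]])[0])
cv2.imwrite("pics/z1.png",cv2.resize(a[180:255,205:297],None,fx=8,fy=8,interpolation=cv2.INTER_CUBIC)[:,:,::-1])
# unit-based prediction
U=np.array([.7298,.0175]);th=np.radians(3.46);ex=np.array([np.cos(th),np.sin(th)]);ey=np.array([-ex[1],ex[0]])
lat=U+ex*(-.0745); print("latched origin",lat)
# front panel mask
im=a.astype(int)
for y in range(238,256): print(y,[tuple(im[y,x]) for x in (225,250,275)])
E
```

```text
[0.55644164 0.00863604 0.9683373 ] [0.41608123 0.62122047 0.84881538]
latched origin [0.6554358 0.0130038]
238 [(np.int64(117), np.int64(106), np.int64(68)), (np.int64(121), np.int64(123), np.int64(80)), (np.int64(116), np.int64(120), np.int64(79))]
239 [(np.int64(116), np.int64(101), np.int64(70)), (np.int64(122), np.int64(123), np.int64(83)), (np.int64(119), np.int64(121), np.int64(86))]
240 [(np.int64(122), np.int64(110), np.int64(73)), (np.int64(114), np.int64(115), np.int64(71)), (np.int64(124), np.int64(124), np.int64(85))]
241 [(np.int64(121), np.int64(109), np.int64(71)), (np.int64(118), np.int64(120), np.int64(79)), (np.int64(125), np.int64(127), np.int64(88))]
242 [(np.int64(118), np.int64(106), np.int64(72)), (np.int64(117), np.int64(121), np.int64(78)), (np.int64(91), np.int64(93), np.int64(62))]
243 [(np.int64(124), np.int64(113), np.int64(76)), (np.int64(128), np.int64(126), np.int64(84)), (np.int64(37), np.int64(30), np.int64(32))]
244 [(np.int64(125), np.int64(108), np.int64(71)), (np.int64(18), np.int64(16), np.int64(15)), (np.int64(56), np.int64(55), np.int64(51))]

[... 885 characters left out ...]
int64(121), np.int64(108)), (np.int64(108), np.int64(106), np.int64(92)), (np.int64(123), np.int64(119), np.int64(103))]
252 [(np.int64(117), np.int64(119), np.int64(110)), (np.int64(121), np.int64(118), np.int64(104)), (np.int64(116), np.int64(113), np.int64(98))]
253 [(np.int64(101), np.int64(95), np.int64(84)), (np.int64(118), np.int64(117), np.int64(103)), (np.int64(119), np.int64(121), np.int64(104))]
254 [(np.int64(120), np.int64(117), np.int64(105)), (np.int64(121), np.int64(121), np.int64(107)), (np.int64(120), np.int64(117), np.int64(104))]
255 [(np.int64(119), np.int64(119), np.int64(105)), (np.int64(121), np.int64(122), np.int64(105)), (np.int64(117), np.int64(115), np.int64(97))]
```

View pics/z1.png

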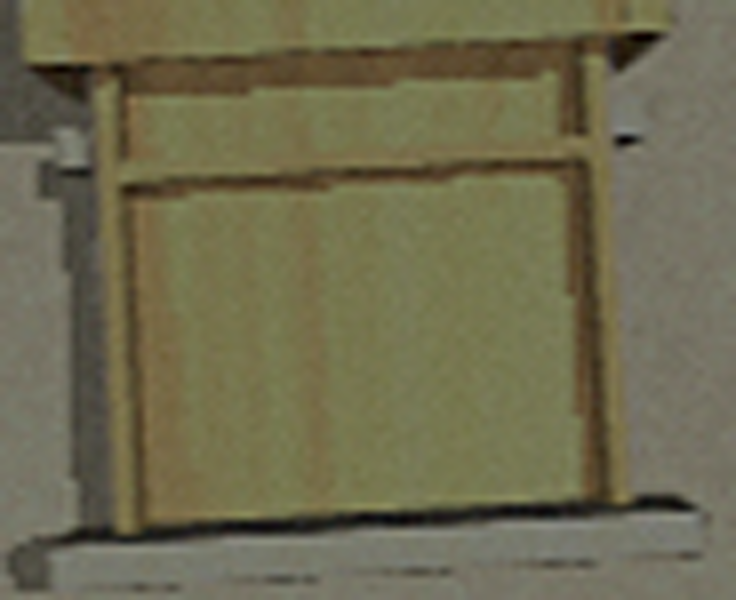

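```bash
python3 - <<'E'
from h import *
f=grab("top")
U=np.array([.7298,.0175]);th=np.radians(3.46);ex=np.array([np.cos(th),np.sin(th)]);ey=np.array([-ex[1],ex[0]])
def show(n,uv,z):
    P=plane(f,uv,z)[:,:2]; print(n,[(round(float(a@ex*1000),1),round(float(a@ey*1000),1)) for a in P-U])
zz=lambda L:[( (x+.5)/8-.5+205,(y+.5)/8-.5+180) for x,y in L]
show("outer",[(225,252.6),(250,250.8),(275,249.6)],.15)
show("inner",[(225,247.3),(250,245.6),(275,244.3)],.15)
show("front ends",zz([(50,570),(701,530)]),.15)
show("wall L inner top", zz([(122,180),(142,525)]),.118)
show("wall L outer", zz([(94,80),(118,530)]),.118)
show("wall R inner", zz([(582,160),(608,495)]),.118)
show("wall R outer", zz([(606,60),(630,500)]),.118)
show("rear wall front edge", zz([(130,184),(350,172),(578,160)]),.118)
show("unit front edge", zz([(40,66),(350,50),(660,34)]),.15)
show("unit top corners",[(195+x/3.3,80+y/3.3) for x,y in [(30,32),(293,20),(42,356),(307,345)]],.15)
E
```

```text
outer [(-245.4, 56.2), (-244.7, 3.4), (-245.2, -49.5)]
inner [(-234.4, 55.6), (-233.8, 2.8), (-234.1, -50.2)]
front ends [(-240.0, 85.8), (-239.4, -86.4)]
wall L inner top [(-137.0, 64.3), (-231.8, 63.4)]
wall L outer [(-108.9, 70.6), (-232.8, 70.0)]
wall R inner [(-138.6, -63.3), (-231.0, -64.9)]
wall R outer [(-111.2, -71.7), (-232.7, -70.8)]
rear wall front edge [(-138.2, 62.1), (-138.3, 1.1), (-138.5, -62.2)]
unit front edge [(-106.8, 82.3), (-107.0, -0.7), (-107.3, -83.9)]
unit top corners [(108.4, 84.1), (107.6, -90.3), (-106.7, 86.2), (-109.0, -85.8)]
```

```bash
cat >> h.py <<'E'
from scipy.spatial.transform import Rotation as Ro
def to(x,y,z,yaw_x):
    o=r.get_obs();R=Ro.from_rotvec(o["orientation"]);p=o["tcp_pos"]
    M=R.as_matrix();cur=np.degrees(np.arctan2(M[1,0],M[0,0]))
    s=R.inv().apply(np.array([x,y,z])-p)*1000
    t=-((yaw_x-cur+180)%360-180)
    print("pos",np.round(p*1000,1),"yaw",round(cur,2),"tilt",np.round(M[:2,2],4),"F",np.round(o["contact_force"],1),"w",round(o["grip_width"]*1000,1),"t",o["clock"])
    print("shift",np.round(s,1),"turn",round(t,2))
E
python3 - <<'E'
from h import *
f=grab("top");g=grab("side")
print(plane(f,[[ (270.5)/7-.5+70,272.5/7-.5+210]],.044),plane(g,[[322.5/7-.5+230,272.5/7-.5+325]],.044))
for n,c in (("jar",(130,152)),("bottle",(404,258)),("bowl",(389,160))): print(n,plane(f,[c],.07))
for w in [(.48,-.3,.23,60),(.479,.344,.15,151.4)]: to(*w)
E
```

```text
[[0.48069648 0.34261906 0.044     ]] [[0.48095675 0.3435043  0.044     ]]
jar [[0.7080207  0.28987688 0.07      ]]
bottle [[ 0.4628878  -0.35253422  0.07      ]]
bowl [[ 0.6927496  -0.32319027  0.07      ]]
pos [ 202.6 -643.8  231.2] yaw 17.46 tilt [-0.      0.0002] F [-0.9 -0.6  0. ] w 85.6 t 0.45
shift [ 367.8 -244.7    1.3] turn -42.54
pos [ 202.6 -643.8  231.2] yaw 17.46 tilt [-0.      0.0002] F [-0.9 -0.6  0. ] w 85.6 t 0.45
shift [ 560.1 -859.3   81.4] turn -133.94
```

Emit:
send_rows(moves=[53,-35,0,-7,106,-70,0,-14,159,-105,0,-21,212,-140,0,-28,265,-175,0,-34,318,-210,0,-39,368,-245,0,-43,368,-245,0,-43], hand=0, newtons=40)

```text
clock: 1.45
tcp_pos: [0.4837, -0.2943, 0.2318]
orientation: [-2.706, -1.595, -0.005]
contact_force: [-0.2, -0.2, 0.1]
grip_width: 0.0852
```

```bash
python3 -c "
from h import *
to(.52,.05,.23,105);to(.4803,.3435,.15,151.4)"
```

```text
pos [ 483.7 -294.3  231.8] yaw 61.02 tilt [0.0023 0.0018] F [-0.2 -0.2  0.1] w 85.2 t 1.45
shift [ 318.7 -135.1    2.5] turn -43.98
pos [ 483.7 -294.3  231.8] yaw 61.02 tilt [0.0023 0.0018] F [-0.2 -0.2  0.1] w 85.2 t 1.45
shift [ 556.  -312.1   82.9] turn -90.38
```

Emit:
send_rows(moves=[53,-22,0,-8,106,-45,0,-16,159,-68,0,-24,212,-90,0,-32,265,-112,0,-40,319,-135,0,-50,370,-180,0,-60,420,-215,0,-70])

```text
clock: 2.45
tcp_pos: [0.5005, 0.168, 0.2314]
orientation: [1.311, 2.854, -0.001]
contact_force: [0.2, -0.1, 0.1]
grip_width: 0.0852
```

```bash
python3 -c "
from h import *
to(.4803,.3435,.13,151.4)"
```

```text
pos [500.5 168.  231.4] yaw 130.64 tilt [ 0.0006 -0.0009] F [ 0.2 -0.1  0.1] w 85.2 t 2.45
shift [146.4  99.  101.3] turn -20.76
```

Emit:
send_rows(moves=[48,33,20,-7,96,66,40,-14,146,99,70,-20.8,146,99,100,-20.8,146,99,100,-20.8,146,99,100,-20.8])

```text
clock: 3.2
tcp_pos: [0.4823, 0.3419, 0.1321]
orientation: [0.783, 3.041, -0.0]
contact_force: [-0.0, -0.1, -0.5]
grip_width: 0.0855
```

```bash
python3 -c "
from h import *
to(.4803,.3435,.03,151.4)
f=grab('top','t2');g=grab('side','s2')
a=f['img'][190:300,60:180];b=g['img'][274:384,200:320]
cv2.imwrite('pics/c2.png',cv2.resize(np.hstack([a,b]),None,fx=3.3,fy=3.3,interpolation=2)[:,:,::-1])"
```

```text
pos [482.3 341.9 132.1] yaw 151.13 tilt [ 0.001  -0.0004] F [-0.  -0.1 -0.5] w 85.5 t 3.2
shift [  2.7   0.4 102.1] turn -0.27
```

View pics/c2.png

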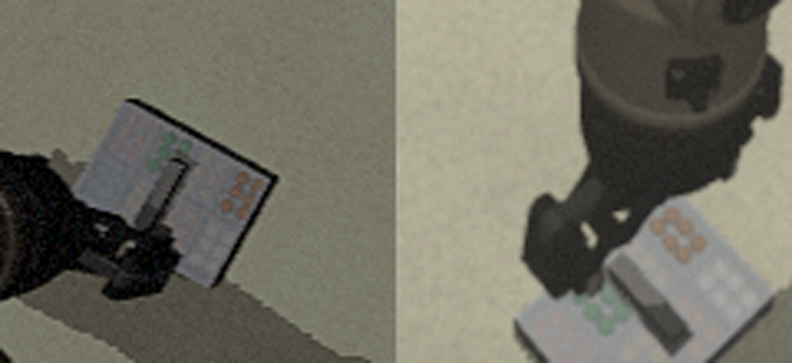

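The pictures show the gripper above the box, displaced by perspective, and the rib lines up with the jaws. I'll descend.

Emit:
send_rows(moves=[3,0.5,30,0,3,0.5,60,0,3,0.5,80,0,3,0.5,90,0,3,0.5,96,0,3,0.5,100,0,3,0.5,100,0,3,0.5,100,0])

```text
clock: 4.3
tcp_pos: [0.4789, 0.3451, 0.0318]
orientation: [0.78, 3.043, 0.001]
contact_force: [-1.0, -0.9, -1.2]
grip_width: 0.0854
```

```bash
python3 -c "
from h import *
to(.4803,.3435,.0305,151.4)
f=grab('top','t3');g=grab('side','s3')
a=f['img'][190:300,60:180];b=g['img'][274:384,200:320]
cv2.imwrite('pics/c3.png',cv2.resize(np.hstack([a,b]),None,fx=3.3,fy=3.3,interpolation=2)[:,:,::-1])"
```

```text
pos [478.9 345.1  31.8] yaw 151.26 tilt [0.0006 0.0005] F [-1.  -0.9 -1.2] w 85.4 t 4.3
shift [-2.  -0.8  1.3] turn -0.14
```

View pics/c3.png

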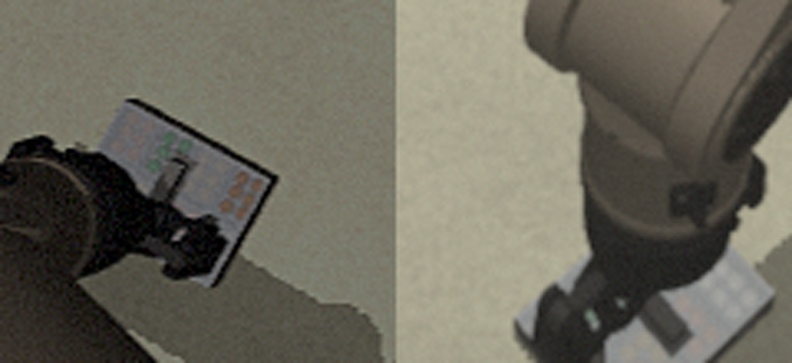

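The jaws straddle the rib, so I'll close.

Emit:
send_rows(moves=[-1.5,0,1,0,-1.5,0,1,0,-1.5,0,1,0,-1.5,0,1,0,-1.5,0,1,0,-1.5,0,1,0,-1.5,0,1,0,-1.5,0,1,0], hand=1, newtons=45)

```text
clock: 5.4
tcp_pos: [0.4801, 0.3442, 0.0304]
orientation: [0.78, 3.043, 0.0]
contact_force: [-1.1, -0.1, 3.3]
grip_width: 0.0107
```

Emit:
send_rows(moves=[0,0,-2,0,0,0,-8,0,0,0,-20,0,0,0,-50,0,0,0,-80,0,0,0,-120,0,0,0,-160,0,0,0,-160,0])

```text
clock: 6.4
tcp_pos: [0.4813, 0.346, 0.1943]
orientation: [0.778, 3.039, 0.009]
contact_force: [0.6, -0.3, -3.9]
grip_width: 0.0106
```

```bash
python3 -c "
from h import *
to(.5443,.0063,.200,183.46)
f=grab('top','t4');g=grab('side','s4')
b=g['img'][230:384,200:360]
cv2.imwrite('pics/c4.png',cv2.resize(np.hstack([f['img'],g['img']]),None,fx=.78,fy=.78,interpolation=2)[:,:,::-1])"
```

```text
pos [481.3 346.  194.3] yaw 151.27 tilt [0.0056 0.0042] F [ 0.6 -0.3 -3.9] w 10.6 t 6.4
shift [-218.5 -267.5   -6.8] turn -32.19
```

View pics/c4.png

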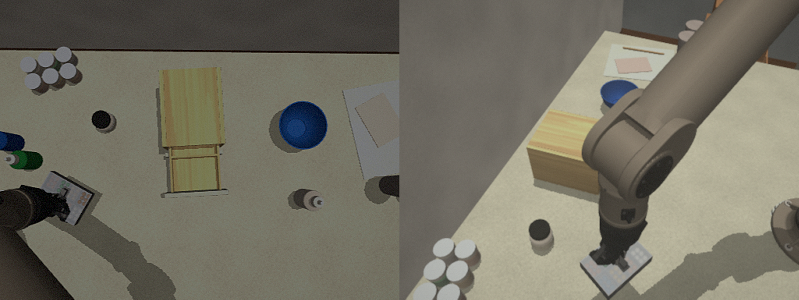

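The top and side views show the box lifted level in the gripper. I'll carry it over the drawer.

Emit:
send_rows(moves=[-10,-12,-15,-2,-30,-40,-25,-6,-65,-80,-25,-11,-100,-122,-25,-16,-135,-165,-25,-21,-170,-208,-25,-27,-200,-245,-25,-32,-218,-267,-25,-32])

```text
clock: 7.5
tcp_pos: [0.5417, 0.0014, 0.2131]
orientation: [0.085, -3.137, 0.001]
contact_force: [0.1, 0.3, -3.4]
grip_width: 0.0106
```

Emit:
send_rows(moves=[0,0,0,0,0,0,0,0,0,0,0,0,0,0,0,0])

```text
clock: 8.0
tcp_pos: [0.5426, 0.0063, 0.2152]
orientation: [0.092, -3.14, -0.0]
contact_force: [-0.2, -0.0, -3.4]
grip_width: 0.0104
```

```bash
python3 -c "
from h import *
to(.5443,.0063,.200,183.46)
f=grab('top','t5');g=grab('side','s5')
cv2.imwrite('pics/c5.png',cv2.resize(np.hstack([f['img'][120:270,170:300],g['img'][110:260,200:350]]),None,fx=2.8,fy=2.8,interpolation=2)[:,:,::-1])"
```

```text
pos [542.6   6.3 215.2] yaw -176.63 tilt [-0.0001  0.0001] F [-0.2 -0.  -3.4] w 10.4 t 8.0
shift [-1.7 -0.1 15.2] turn -0.09
```

View pics/c5.png

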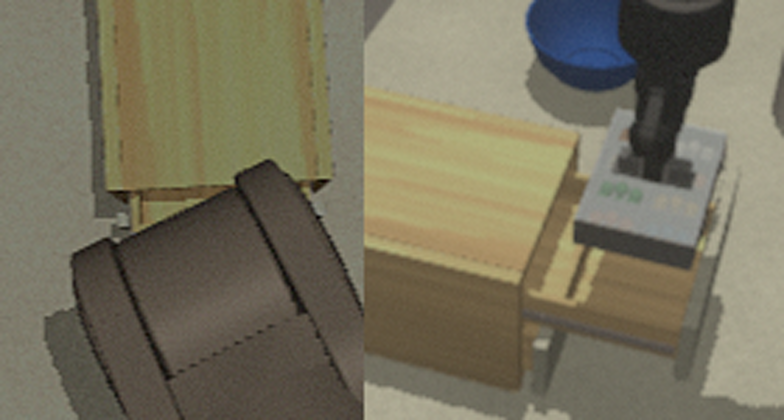

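```bash
python3 -c "
from h import *
im=cv2.imread('pics/s5.png')
cv2.imwrite('pics/c6.png',cv2.resize(im[145:220,265:345],None,fx=8,fy=8,interpolation=2))"
```

```text
(no output)
```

View pics/c6.png

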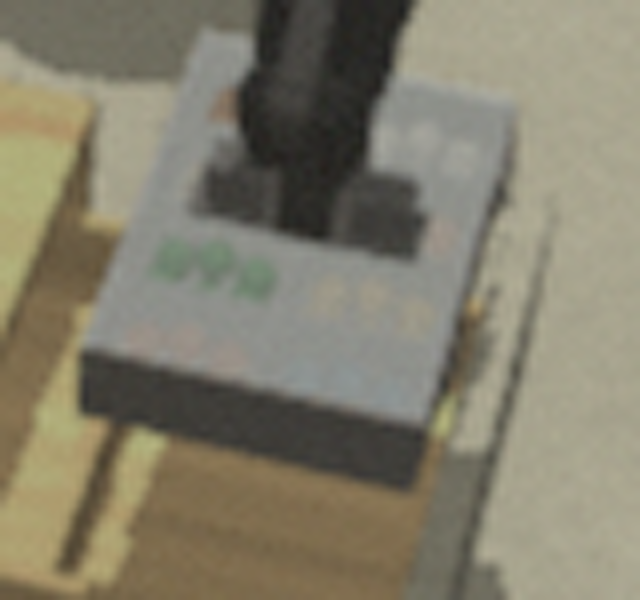

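```bash
python3 -c "
from h import *
g=grab('side')
U=np.array([.7298,.0175]);th=np.radians(3.46);ex=np.array([np.cos(th),np.sin(th)]);ey=np.array([-ex[1],ex[0]])
D=U-ex*.1858-ey*.0002
q=lambda L:[((x+.5)/8-.5+265,(y+.5)/8-.5+145) for x,y in L]
for z in (.2128,):
  P=plane(g,q([(203,30),(517,103),(425,425),(83,350)]),z)[:,:2]-D
  L=np.c_[P@ex,P@ey]*1000;print(np.round(L,1),L.mean(0),np.degrees(np.arctan2(*(L[1]-L[2])[::-1]))-90,np.degrees(np.arctan2(*(L[0]-L[3])[::-1]))-90)
# side calibration: unit top corners in s_dr zoom4 (offset160,140): BL-front etc
s=lambda L:[((x+.5)/4-.5+160,(y+.5)/4-.5+140) for x,y in L]
P=plane(g,s([(133,2),(467,72),(384,285),(15,195)]),.15)[:,:2]-U
print(np.round(np.c_[P@ex,P@ey]*1000,1))
P=plane(g,s([(652,180),(498,143),(385,298)]),.118)[:,:2]-D
print(np.round(np.c_[P@ex,P@ey]*1000,1))
"
```

```text
[[ 44.3 -60.4]
 [-44.5 -58.5]
 [-44.8  62.7]
 [ 43.4  64.6]] [-0.37575983  2.11272356] -179.86104725015014 -179.5561306267577
[[ 107.8  -82.7]
 [-105.5  -86.3]
 [-107.7   83.9]
 [ 106.3   85. ]]
[[-40.5 -64. ]
 [ 53.8 -65.3]
 [ 82.5  68.1]]
```

Emit:
send_rows(moves=[-0.5,-1,15,0,-0.5,-1,30,0,-0.5,-1,40,0,-0.5,-1,47,0,-0.5,-1,50,0,-0.5,-1,50,0,-0.5,-1,50,0])

```text
clock: 9.02
tcp_pos: [0.5437, 0.0043, 0.1657]
orientation: [-0.089, 3.14, -0.0]
contact_force: [0.1, 0.9, -3.2]
grip_width: 0.0106
```

```bash
python3 -c "
from h import *
to(.5443,.0063,.200,183.46)
g=grab('side','s7')
im=g['img'][:,:,::-1]
cv2.imwrite('pics/c7.png',cv2.resize(im[155:240,255:345],None,fx=7,fy=7,interpolation=2))"
```

```text
pos [543.7   4.3 165.7] yaw -176.74 tilt [ 0.0008 -0.0001] F [ 0.1  0.9 -3.2] w 10.6 t 9.025
shift [ -0.8   1.9 -34.3] turn -0.2
```

View pics/c7.png

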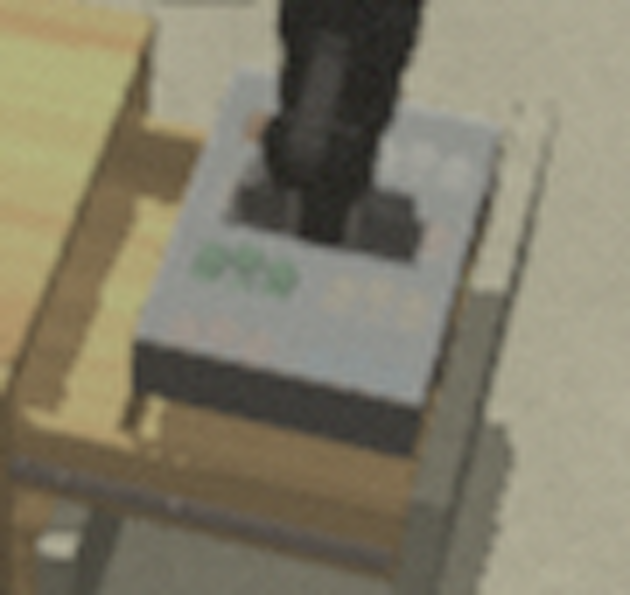

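```bash
cat >> h.py <<'E'
U=np.array([.7298,.0175]);th=np.radians(3.46);ex=np.array([np.cos(th),np.sin(th)]);ey=np.array([-ex[1],ex[0]])
D=U-ex*.1858-ey*.0002
def local(g,L,z,ox,oy,k,O=None):
    uv=[((x+.5)/k-.5+ox,(y+.5)/k-.5+oy) for x,y in L]
    P=plane(g,uv,z)[:,:2]-(D if O is None else O); return np.c_[P@ex,P@ey]*1000
E
python3 -c "
from h import *
g=grab('side')
L=local(g,[(240,70),(498,128),(420,398),(135,343)],.1633,255,155,7);print(np.round(L,1),L.mean(0))
# colour edges of near face / lid: TCP
p=r.get_obs()['tcp_pos'][:2]-D;print('tcp local',p@ex*1000,p@ey*1000)
print(np.round(local(g,[(548,118)],.15,255,155,7),1))
"
```

```text
[[ 43.4 -59.3]
 [-43.  -59.3]
 [-42.9  58.4]
 [ 44.1  63.7]] [0.40896303 0.87576856]
tcp local -0.854194401458213 -1.7895004713083424
[[-57.  -82.1]]
```

Emit:
send_rows(moves=[-0.5,0,4,0,-0.5,0,8,0,-0.5,0,11,0,-0.5,0,12,0,-0.5,0,12,0,-0.5,0,12,0])

```text
clock: 9.88
tcp_pos: [0.5439, 0.0043, 0.1534]
orientation: [-0.089, 3.14, 0.0]
contact_force: [-0.5, -0.6, -2.9]
grip_width: 0.0107
```

```bash
python3 -c "
from h import *
to(.5443,.0063,.200,183.46)
g=grab('side','s8')
im=g['img'][:,:,::-1]
cv2.imwrite('pics/c8.png',cv2.resize(im[160:240,255:340],None,fx=9,fy=7,interpolation=2))
cv2.imwrite('pics/c8b.png',cv2.resize(im[195:235,265:325],None,fx=13,fy=13,interpolation=2))"
```

```text
pos [543.9   4.3 153.4] yaw -176.74 tilt [0.0002 0.    ] F [-0.5 -0.6 -2.9] w 10.7 t 9.875
shift [ -0.5   2.  -46.6] turn -0.2
```

View pics/c8b.png

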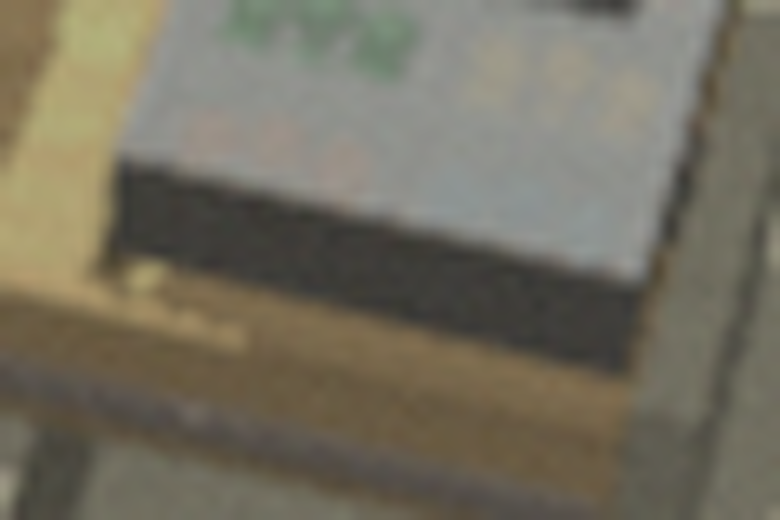

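```bash
python3 -c "
from h import *
g=grab('side')
for z in(.123,.121):
  print('bottom edge',np.round(local(g,[(130,262),(380,316),(625,372)],z,265,195,13),1))
print('wall outer',np.round(local(g,[(100,322),(240,350)],.118,265,195,13),1))
for z in(.151,.149):print('lid edge',np.round(local(g,[(125,160),(380,220),(640,285)],z,265,195,13),1))
"
python3 - <<'E'
import cv2,numpy as np
im=cv2.imread('pics/s8.png').astype(int)
for x in (275,290,300,308): print(x,[(y,int(im[y,x].sum()),int(im[y,x,2]-im[y,x,0])) for y in range(212,234)])
E
```

```text
bottom edge [[ 41.9  61. ]
 [ -1.2  59.4]
 [-43.   58.4]]
bottom edge [[ 42.2  59.5]
 [ -1.   57.8]
 [-42.8  56.9]]
wall outer [[44.1 71. ]
 [20.  69.6]]
lid edge [[ 43.4  62.3]
 [  0.2  61.8]
 [-43.3  62.1]]
lid edge [[ 43.8  60.7]
 [  0.4  60.2]
 [-43.2  60.5]]
275 [(212, 185, 5), (213, 175, 8), (214, 217, 17), (215, 332, 44), (216, 415, 57), (217, 375, 53), (218, 388, 60), (219, 375, 55), (220, 276, 40), (221, 268, 38), (222, 255, 39), (223, 263, 39), (224, 262, 29), (225, 257, 15), (226, 240, 12), (227, 228, 15), (228, 242, 27), (229, 286, 22), (230, 308, 17), (231, 312, 16), (232, 312, 17), (233, 317, 17)]
290 [(212, 176, 6), (213, 166, 4), (214, 181, 6), (215, 173, 4), (216, 172, 7), (217, 187, 5), (218, 226, 25), (219, 291, 41), (220, 314, 47), (221, 304, 45), (222, 296, 44), (223, 260, 39), (224, 263, 37), (225, 262, 37), (226, 262, 38), (227, 253, 39), (228, 276, 25), (229, 254, 15), (230, 231, 14), (231, 229, 20), (232, 234, 29), (233, 291, 22)]
300 [(212, 407, 3), (213, 303, 8), (214, 179, 5), (215, 186, 5), (216, 183, 4), (217, 179, 4), (218, 188, 5), (219, 183, 5), (220, 189, 9), (221, 275, 34), (222, 317, 47), (223, 302, 45), (224, 295, 43), (225, 277, 42), (226, 259, 40), (227, 262, 36), (228, 264, 39), (229, 263, 38), (230, 266, 31), (231, 269, 19), (232, 249, 11), (233, 223, 14)]
308 [(212, 437, -3), (213, 430, -1), (214, 407, 4), (215, 297, 11), (216, 191, 5), (217, 175, 4), (218, 189, 8), (219, 177, 6), (220, 186, 5), (221, 178, 5), (222, 187, 8), (223, 270, 37), (224, 317, 47), (225, 311, 44), (226, 296, 44), (227, 278, 43), (228, 257, 38), (229, 264, 35), (230, 264, 37), (231, 265, 38), (232, 265, 32), (233, 269, 18)]
```

View pics/c8.png

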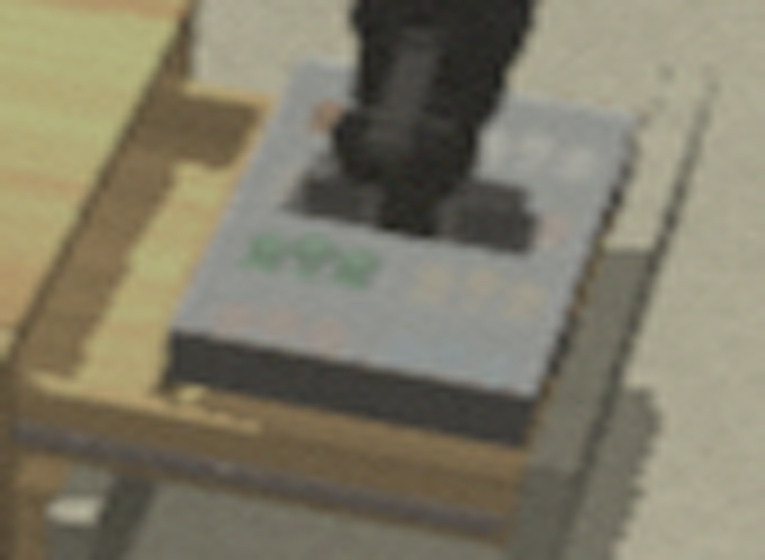

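```bash
python3 -c "
from h import *
g=grab('side')
print('outer',np.round(local(g,[(290,222.6),(300,225.4),(308,227.4)],.118,0,0,1),1))
for z in(.123,.121,.125):print('bot',z,np.round(local(g,[(290,218.3),(300,220.7),(308,222.7)],z,0,0,1),1))
for z in(.151,.149):print('lid',z,np.round(local(g,[(300,213.1),(308,215.0)],z,0,0,1),1))
"
```

```text
outer [[  4.7  68. ]
 [-17.9  68.8]
 [-35.6  68.8]]
bot 0.123 [[  7.   60.4]
 [-15.4  60.2]
 [-33.2  60.2]]
bot 0.121 [[  7.3  58.9]
 [-15.2  58.7]
 [-33.   58.7]]
bot 0.125 [[  6.7  62. ]
 [-15.6  61.7]
 [-33.3  61.8]]
lid 0.151 [[-13.5  62.1]
 [-30.8  62. ]]
lid 0.149 [[-13.3  60.5]
 [-30.7  60.4]]
```

The box sits centred over the well to within about 1.5 mm. I'll lower it slowly and watch the force.

Emit:
send_rows(moves=[0,0,2,0,0,0,4,0,0,0,6,0,0,0,8,0,0,0,10,0,0,0,12,0,0,0,12,0,0,0,12,0])

```text
clock: 11.02
tcp_pos: [0.5439, 0.0043, 0.1413]
orientation: [-0.09, 3.14, 0.0]
contact_force: [0.2, 0.4, -3.9]
grip_width: 0.0107
```

```bash
python3 -c "
from h import *
to(.5443,.0063,.1185,183.46)
g=grab('side','s9')
im=g['img'][:,:,::-1]
cv2.imwrite('pics/c9.png',cv2.resize(im[160:240,255:340],None,fx=9,fy=7,interpolation=2))"
```

```text
pos [543.9   4.3 141.3] yaw -176.73 tilt [0.0001 0.    ] F [ 0.2  0.4 -3.9] w 10.7 t 11.025
shift [-0.5  2.  22.8] turn -0.19
```

View pics/c9.png

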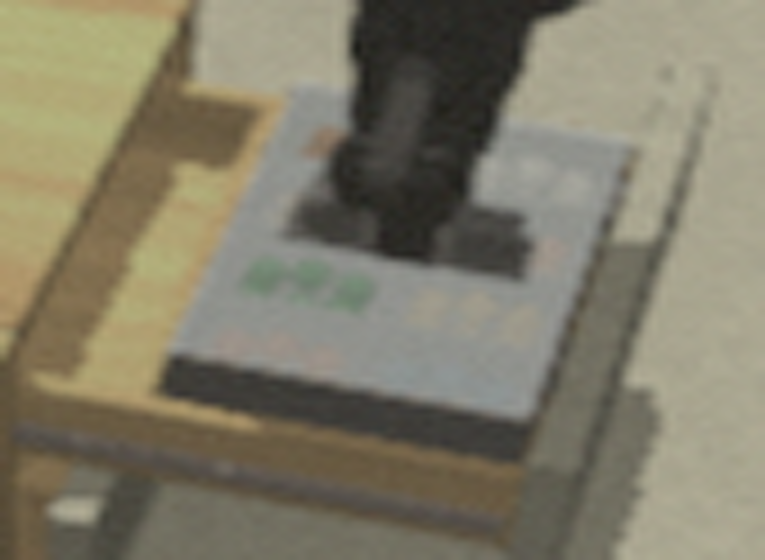

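No contact, and the force is just the box's weight. The box has entered between the walls, so I'll continue.

Emit:
send_rows(moves=[0,0,2,0,0,0,4,0,0,0,6,0,0,0,8,0,0,0,10,0,0,0,12,0,0,0,14,0,0,0,15,0])

```text
clock: 12.08
tcp_pos: [0.5438, 0.0043, 0.1261]
orientation: [0.089, -3.14, 0.0]
contact_force: [-0.4, 0.6, -3.1]
grip_width: 0.0106
```

Emit:
send_rows(moves=[0,0,1,0,0,0,2,0,0,0,2.5,0,0,0,3,0,0,0,3.5,0,0,0,4,0,0,0,4,0])

```text
clock: 12.95
tcp_pos: [0.5438, 0.0043, 0.1223]
orientation: [0.089, -3.14, -0.0]
contact_force: [-0.0, 0.2, -3.2]
grip_width: 0.0101
```

Emit:
send_rows(moves=[0,0,0.5,0,0,0,1,0,0,0,1.5,0,0,0,2,0,0,0,2,0])

```text
clock: 13.58
tcp_pos: [0.5438, 0.0043, 0.1202]
orientation: [0.089, -3.14, 0.0]
contact_force: [-0.3, 0.2, -3.0]
grip_width: 0.0108
```

Emit:
send_rows(moves=[0,0,0.5,0,0,0,1,0,0,0,1.5,0,0,0,1.5,0,0,0,1.5,0])

```text
clock: 14.2
tcp_pos: [0.5439, 0.0043, 0.1188]
orientation: [-0.089, 3.14, -0.0]
contact_force: [0.2, -0.4, -2.6]
grip_width: 0.0107
```

Emit:
send_rows(moves=[0,0,0.3,0,0,0,0.7,0,0,0,1,0,0,0,1,0])

```text
clock: 14.7
tcp_pos: [0.5444, 0.0043, 0.1184]
orientation: [-0.089, 3.139, -0.0]
contact_force: [-1.2, -0.9, 4.9]
grip_width: 0.0108
```

Emit:
send_rows(moves=[0,0,0.3,0,0,0,0.7,0,0,0,1,0,0,0,1,0])

```text
clock: 15.2
tcp_pos: [0.5455, 0.0044, 0.1184]
orientation: [-0.089, 3.137, -0.001]
contact_force: [-0.8, -1.0, 10.6]
grip_width: 0.0107
```

The box is on the floor, with 10 N upward on the tool. I'll ease off, open, and rise slightly.

Emit:
send_rows(moves=[0,0,-1,0,0,0,-1,0,0,0,-1,0])

```text
clock: 15.58
tcp_pos: [0.5447, 0.0043, 0.1184]
orientation: [-0.089, 3.139, 0.0]
contact_force: [1.6, -1.0, 5.6]
grip_width: 0.0107
```

Emit:
send_rows(moves=[0,0,0,0,0,0,0,0,0,0,0,0,0,0,0,0,0,0,0,0], hand=0.5)

```text
clock: 16.2
tcp_pos: [0.5438, 0.0043, 0.1178]
orientation: [0.09, -3.14, -0.0]
contact_force: [0.2, 0.3, 0.0]
grip_width: 0.0426
```

Emit:
send_rows(moves=[0,0,-4,0,0,0,-12,0,0,0,-25,0,0,0,-45,0,0,0,-70,0,0,0,-100,0,0,0,-110,0,0,0,-110,0])

```text
clock: 17.2
tcp_pos: [0.5442, 0.0042, 0.2286]
orientation: [-0.089, 3.139, -0.001]
contact_force: [-0.2, 0.8, 1.0]
grip_width: 0.0429
```

```bash
python3 -c "
from h import *
to(.40,.0,.24,183.46)
g=grab('side','s10')
im=g['img'][:,:,::-1]
cv2.imwrite('pics/c10.png',cv2.resize(im[145:245,245:345],None,fx=7,fy=6,interpolation=2))"
```

```text
pos [544.2   4.2 228.6] yaw -176.76 tilt [ 0.0016 -0.0004] F [-0.2  0.8  1. ] w 42.9 t 17.2
shift [144.2   4.  -11.7] turn -0.22
```

View pics/c10.png

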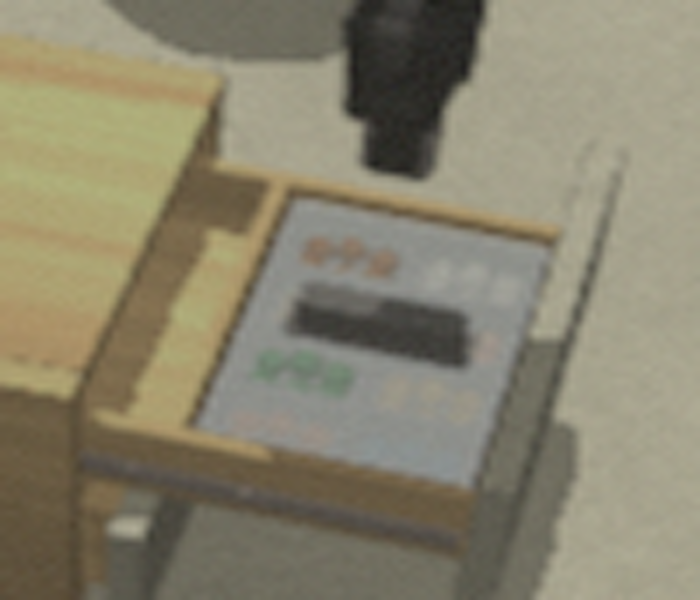

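The side view shows the box flat in the well, with its lid corners inside the walls and the rib at about (380,320) in the zoom. Next I'll bring the closed fingers in front of the drawer.

Emit:
send_rows(moves=[25,4,0,0,50,4,0,0,75,4,0,0,95,4,0,0,100,4,0,0,100,4,0,0,100,4,0,0], hand=1, newtons=45)

```text
clock: 18.12
tcp_pos: [0.4445, 0.0027, 0.2278]
orientation: [-0.089, 3.14, 0.001]
contact_force: [0.1, 0.3, 0.3]
grip_width: 0.0
```

```bash
python3 -c "
from h import *
to(.4445,.0003,.107,183.46)"
```

```text
pos [444.5   2.7 227.8] yaw -176.74 tilt [0.0003 0.0008] F [0.1 0.3 0.3] w 0.0 t 18.125
shift [  0.2  -2.5 120.7] turn -0.2
```

Emit:
send_rows(moves=[0,-2,25,0,0,-2,50,0,0,-2,75,0,0,-2,100,0,0,-2,115,0,0,-2,120,0,0,-2,120,0,0,-2,120,0])

```text
clock: 19.12
tcp_pos: [0.4446, 0.0006, 0.1085]
orientation: [-0.089, 3.139, -0.0]
contact_force: [0.0, 1.2, 0.7]
grip_width: -0.0001
```

```bash
python3 -c "
from h import *
to(.4445,.0003,.107,183.46)
f=grab('top','t11');g=grab('side','s11')
cv2.imwrite('pics/c11.png',cv2.resize(np.hstack([f['img'][150:290,180:310],g['img'][130:270,240:370]]),None,fx=3,fy=3,interpolation=2)[:,:,::-1])"
```

```text
pos [444.6   0.6 108.5] yaw -176.75 tilt [ 0.0014 -0.0002] F [0.  1.2 0.7] w -0.1 t 19.125
shift [ 0.1 -0.3  1.5] turn -0.21
```

View pics/c11.png

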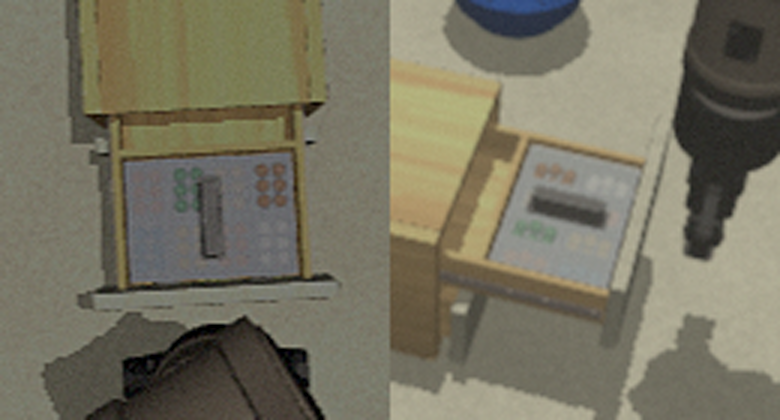

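The top view confirms the box sits squarely in the well, with the lid spanning (122,155) to (300,283) in the crop. I'll approach and push slowly.

Emit:
send_rows(moves=[-5,0,0,0,-10,0,0,0,-15,0,0,0,-20,0,0,0,-23,0,0,0,-26,0,0,0,-29,0,0,0,-32,0,0,0])

```text
clock: 20.23
tcp_pos: [0.4756, 0.0024, 0.1077]
orientation: [0.09, -3.139, 0.0]
contact_force: [-2.0, 0.1, 0.9]
grip_width: -0.0001
```

Emit:
send_rows(moves=[-4,0,0,0,-8,0,0,0,-12,0,0,0,-16,0,0,0,-20,0,0,0,-24,0,0,0,-28,0,0,0,-32,0,0,0])

```text
clock: 21.22
tcp_pos: [0.508, 0.0043, 0.1078]
orientation: [0.089, -3.14, -0.0]
contact_force: [-0.6, 0.7, -0.7]
grip_width: 0.0001
```

Emit:
send_rows(moves=[-4,0,0,0,-8,0,0,0,-12,0,0,0,-16,0,0,0,-20,0,0,0,-24,0,0,0,-27,0,0,0,-29,0,0,0])

```text
clock: 22.22
tcp_pos: [0.537, 0.0058, 0.1078]
orientation: [-0.089, 3.14, -0.0]
contact_force: [-1.3, 0.6, 0.4]
grip_width: 0.0002
```

```bash
python3 -c "
from h import *
to(.5545,.007,.107,183.46)
f=grab('top','t12');g=grab('side','s12')
cv2.imwrite('pics/c12.png',cv2.resize(np.hstack([f['img'][150:290,180:310],g['img'][130:270,230:360]]),None,fx=3,fy=3,interpolation=2)[:,:,::-1])"
```

```text
pos [537.    5.8 107.8] yaw -176.74 tilt [ 0.     -0.0001] F [-1.3  0.6  0.4] w 0.2 t 22.225
shift [-17.6   0.2   0.8] turn -0.2
```

View pics/c12.png

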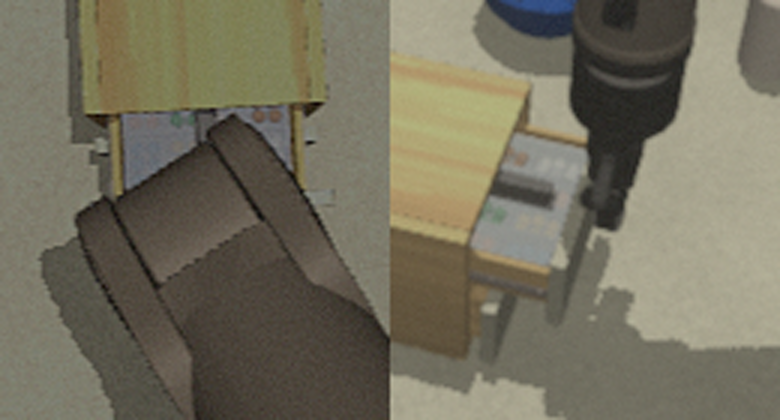

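The fingers are pushing the drawer and the box is sliding under the top panel. I'll continue slowly.

Emit:
send_rows(moves=[-2,0,0,0,-4,0,0,0,-6,0,0,0,-8,0,0,0,-10,0,0,0,-12,0,0,0,-14,0,0,0,-16,0,0,0])

```text
clock: 23.32
tcp_pos: [0.5529, 0.0068, 0.1078]
orientation: [-0.089, 3.14, -0.0]
contact_force: [-1.5, -0.3, 0.1]
grip_width: -0.0001
```

Emit:
send_rows(moves=[-2,0,0,0,-4,0,0,0,-6,0,0,0,-8,0,0,0,-10,0,0,0,-11,0,0,0,-12,0,0,0,-12,0,0,0])

```text
clock: 24.32
tcp_pos: [0.5641, 0.0074, 0.1076]
orientation: [0.09, -3.139, 0.0]
contact_force: [-5.4, -0.6, 1.5]
grip_width: -0.0003
```

Emit:
send_rows(moves=[-1.5,0,0,0,-3,0,0,0,-4.5,0,0,0,-6,0,0,0,-7.5,0,0,0,-9,0,0,0,-10,0,0,0,-10,0,0,0])

```text
clock: 25.32
tcp_pos: [0.5739, 0.008, 0.1075]
orientation: [0.09, -3.139, 0.0]
contact_force: [-6.6, -0.0, 2.6]
grip_width: 0.0001
```

Emit:
send_rows(moves=[-1,0,0,0,-2,0,0,0,-3,0,0,0,-4,0,0,0,-5,0,0,0,-6,0,0,0,-6,0,0,0])

```text
clock: 26.2
tcp_pos: [0.5796, 0.0084, 0.1075]
orientation: [0.09, -3.138, 0.001]
contact_force: [-6.4, 0.2, 1.7]
grip_width: -0.0001
```

Emit:
send_rows(moves=[-1,0,0,0,-2,0,0,0,-3,0,0,0,-3,0,0,0])

```text
clock: 26.7
tcp_pos: [0.5825, 0.0085, 0.1075]
orientation: [0.09, -3.138, 0.001]
contact_force: [-7.1, 0.5, 3.3]
grip_width: -0.0002
```

Emit:
send_rows(moves=[-1,0,0,0,-2,0,0,0,-3,0,0,0,-3,0,0,0])

```text
clock: 27.2
tcp_pos: [0.5854, 0.0087, 0.1075]
orientation: [0.09, -3.138, 0.001]
contact_force: [-7.2, -0.5, 2.8]
grip_width: -0.0002
```

Emit:
send_rows(moves=[-1,0,0,0,-2,0,0,0,-2,0,0,0])

```text
clock: 27.58
tcp_pos: [0.5873, 0.0088, 0.1075]
orientation: [0.09, -3.138, 0.001]
contact_force: [-7.8, -0.1, 2.6]
grip_width: -0.0001
```

Emit:
send_rows(moves=[-0.7,0,0,0,-1.5,0,0,0,-1.5,0,0,0])

```text
clock: 27.95
tcp_pos: [0.5887, 0.0089, 0.1074]
orientation: [0.09, -3.137, 0.001]
contact_force: [-8.1, -0.4, 3.3]
grip_width: -0.0002
```

Emit:
send_rows(moves=[-0.7,0,0,0,-1.5,0,0,0,-1.5,0,0,0])

```text
clock: 28.32
tcp_pos: [0.5901, 0.009, 0.1074]
orientation: [0.09, -3.137, 0.001]
contact_force: [-7.5, -0.6, 4.1]
grip_width: -0.0
```

Emit:
send_rows(moves=[-0.5,0,0,0,-1,0,0,0,-1,0,0,0])

```text
clock: 28.7
tcp_pos: [0.5913, 0.009, 0.1075]
orientation: [0.09, -3.138, 0.001]
contact_force: [-7.7, 0.1, 4.8]
grip_width: 0.0
```

Emit:
send_rows(moves=[-0.5,0,0,0,-1,0,0,0,-1,0,0,0])

```text
clock: 29.08
tcp_pos: [0.5925, 0.0091, 0.1075]
orientation: [0.09, -3.138, 0.001]
contact_force: [-7.8, -0.6, 3.1]
grip_width: -0.0002
```

Emit:
send_rows(moves=[-0.5,0,0,0,-1,0,0,0,-1,0,0,0])

```text
clock: 29.45
tcp_pos: [0.5937, 0.0093, 0.1075]
orientation: [0.09, -3.138, 0.0]
contact_force: [-5.9, -0.1, 2.0]
grip_width: 0.0003
```

Emit:
send_rows(moves=[-0.5,0,0,0,-1,0,0,0,-1,0,0,0])

```text
clock: 29.82
tcp_pos: [0.5944, 0.0093, 0.1075]
orientation: [0.09, -3.138, 0.001]
contact_force: [-6.9, -0.8, 2.6]
grip_width: -0.0003
```

Emit:
send_rows(moves=[-0.5,0,0,0,-0.8,0,0,0,-0.8,0,0,0])

```text
clock: 30.2
tcp_pos: [0.5946, 0.0093, 0.1074]
orientation: [0.09, -3.137, 0.001]
contact_force: [-9.8, 0.2, 4.5]
grip_width: 0.0
```

The motion has stalled on the buffer at x≈0.5945, so I'll build up to about 14 N.

Emit:
send_rows(moves=[-0.4,0,0,0,-0.8,0,0,0,-0.8,0,0,0])

```text
clock: 30.58
tcp_pos: [0.5959, 0.0094, 0.1075]
orientation: [0.09, -3.138, 0.001]
contact_force: [-7.5, -1.9, 3.1]
grip_width: -0.0
```

```bash
python3 -c "
from h import *
for i in range(3): to(.5945,.009,.107,183.46); grab('side')"
```

```text
pos [595.9   9.4 107.5] yaw -176.72 tilt [-0.0026 -0.0005] F [-7.5 -1.9  3.1] w -0.0 t 30.575
shift [ 1.4 -0.3  0.5] turn -0.18
pos [595.9   9.4 107.5] yaw -176.72 tilt [-0.0026 -0.0005] F [-7.3 -0.2  2.1] w -0.0 t 30.625
shift [ 1.4 -0.3  0.5] turn -0.18
pos [595.9   9.4 107.5] yaw -176.71 tilt [-0.0025 -0.0005] F [-6.9 -1.3  2.1] w -0.1 t 30.675
shift [ 1.4 -0.3  0.5] turn -0.17
```

Emit:
send_rows(moves=[-0.4,0,0,0,-0.8,0,0,0,-0.8,0,0,0])

```text
clock: 31.1
tcp_pos: [0.5962, 0.0094, 0.1074]
orientation: [0.09, -3.137, 0.001]
contact_force: [-9.3, -1.0, 4.4]
grip_width: 0.0002
```

Emit:
send_rows(moves=[-0.4,0,0,0,-0.8,0,0,0,-0.8,0,0,0])

```text
clock: 31.48
tcp_pos: [0.5965, 0.0094, 0.1073]
orientation: [0.09, -3.136, 0.002]
contact_force: [-11.1, -1.1, 6.0]
grip_width: 0.0001
```

Emit:
send_rows(moves=[-0.4,0,0,0,-0.8,0,0,0,-0.8,0,0,0])

```text
clock: 31.85
tcp_pos: [0.5963, 0.0094, 0.1069]
orientation: [0.09, -3.134, 0.002]
contact_force: [-12.5, -0.1, 3.9]
grip_width: -0.0001
```

Emit:
send_rows(moves=[-0.3,0,0,0,-0.7,0,0,0,-0.7,0,0,0,-0.7,0,0,0])

```text
clock: 32.35
tcp_pos: [0.5963, 0.0093, 0.1065]
orientation: [0.09, -3.132, 0.002]
contact_force: [-13.9, -1.5, 5.2]
grip_width: 0.0
```

About 14 N on the buffer. Now I'll back off gently.

Emit:
send_rows(moves=[1,0,0,0,3,0,0,0,5,0,0,0,7,0,0,0,9,0,0,0,12,0,0,0,16,0,0,0,20,0,0,0])

```text
clock: 33.35
tcp_pos: [0.5809, 0.0085, 0.1083]
orientation: [-0.089, 3.139, 0.0]
contact_force: [-0.5, 0.0, 0.4]
grip_width: 0.0002
```

Emit:
send_rows(moves=[4,0,0,0,10,0,0,0,20,0,0,0,30,0,0,0,40,0,0,0,50,0,0,0,50,0,0,0,50,0,0,0])

```text
clock: 34.35
tcp_pos: [0.5308, 0.0055, 0.108]
orientation: [-0.089, 3.14, 0.0]
contact_force: [0.5, 0.5, 0.2]
grip_width: -0.0001
```

```bash
python3 -c "
from h import *
to(.5945,.009,.107,183.46)
f=grab('top','t13');g=grab('side','s13')
cv2.imwrite('pics/c13.png',cv2.resize(np.hstack([f['img'][130:260,180:310],g['img'][130:260,220:350]]),None,fx=3,fy=3,interpolation=2)[:,:,::-1])"
```

```text
pos [530.8   5.5 108. ] yaw -176.74 tilt [0.0006 0.    ] F [0.5 0.5 0.2] w -0.1 t 34.35
shift [-63.8  -0.1   1. ] turn -0.2
```

View pics/c13.png

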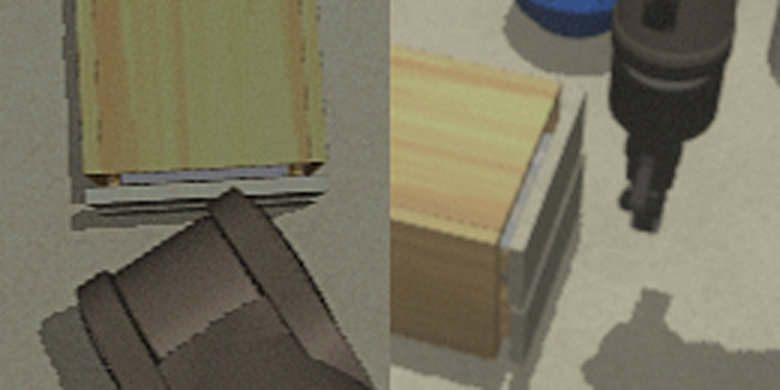

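The drawer front stays close to the carcass after release. I'll move the arm clear and measure.

Emit:
send_rows(moves=[20,0,0,0,50,0,-20,0,70,0,-50,0,80,0,-90,0,85,0,-120,0,85,0,-120,0,85,0,-120,0,85,0,-120,0])

```text
clock: 35.45
tcp_pos: [0.4451, 0.0006, 0.2268]
orientation: [0.09, -3.138, -0.001]
contact_force: [0.3, -0.1, -1.1]
grip_width: -0.0002
```

```bash
python3 -c "
from h import *
to(.5945,.009,.107,183.46)
f=grab('top','t14');g=grab('side','s14')
cv2.imwrite('pics/c14.png',cv2.resize(f['img'][170:220,200:300],None,fx=8,fy=8,interpolation=2)[:,:,::-1])"
```

```text
pos [445.1   0.6 226.8] yaw -176.72 tilt [-0.0019  0.0006] F [ 0.3 -0.1 -1.1] w -0.2 t 35.45
shift [-149.8   -0.3  119.5] turn -0.18
```

View pics/c14.png

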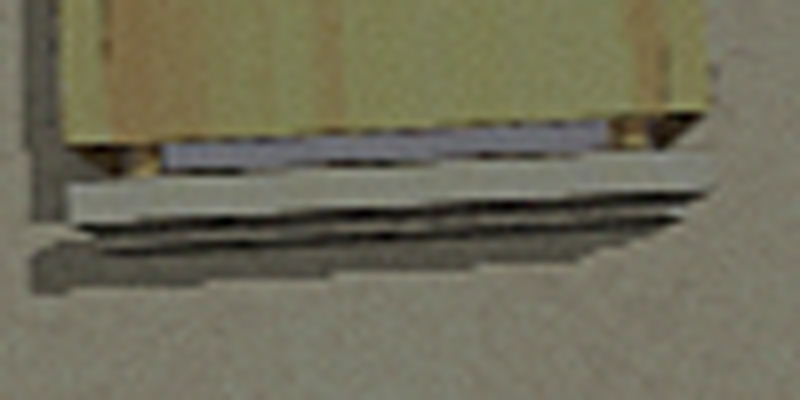

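View pics/s14.png

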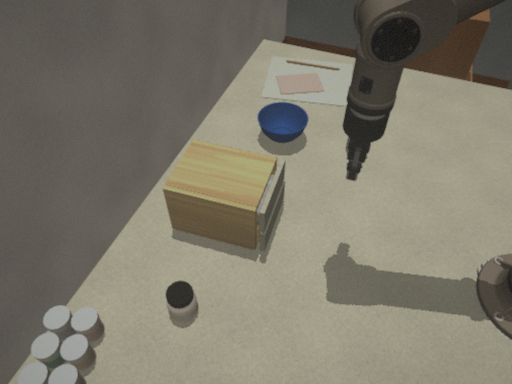

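```bash
python3 -c "
from h import *
f=grab('top')
print(np.round(local(f,[(100,226),(400,209),(680,193)],.15,200,170,8,U),1))
print('inner',np.round(local(f,[(100,180),(400,168),(680,153)],.15,200,170,8,U),1))
"
```

```text
[[-128.4   77.9]
 [-128.3   -2.2]
 [-128.2  -77.2]]
inner [[-116.1   77.4]
 [-117.4   -2.8]
 [-117.5  -77.8]]
```

The drawer origin is about 68.5 mm ahead of the unit's origin, inside the latched range of 67 to 82 mm. The arm is clear and the bystanders haven't moved, so I'll hand in.

```bash
python3 -c "
from h import *
r.hand_in()"
```

```text
the job is handed in; nothing more can be done
```

The bead box is back, flat in the front well of the upper drawer, and the drawer is shut and holding on its latch. The job was handed in at about 35.5 s and reported no verdict.

**Placing the box:** I gripped it by its rib, lowered it in slow steps until it touched the well floor (about 10 N on the tool), then let go. Both cameras then showed it lying squarely inside the walls.

**Shutting the drawer:** I pressed the front in with closed fingers. The force along the push reached 13.9 N on the buffer, about 15 N in total, and then I backed off.

**Last checks:**
- **Latch:** about 2 s after release, the top view put the drawer's origin roughly 68.5 mm ahead of the unit's. That is inside the latched range of 67 to 82 mm, and the contact force was near zero.
- **Bystanders:** the bowl and jar look unmoved in the last side view. I did not recheck the paint bottle, which the arm hid there; the arm only passed well above it.

**Disagreements and gaps:**
- **Sideways position:** while the box hung over the well, the side camera and the robot's own position differed by 2–3 mm. The box still went in without touching the walls.
- **Buffer:** a brief stall at x ≈ 0.5945 m looked like the buffer, but the drawer moved on. The real buffer was about 2 mm further in.
- **Box after closing:** I did not measure its position in the well again, as it is mostly hidden under the top panel.

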